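Bring the empty glass under the filling funnel

ROBOT

A 7-joint arm with a two-finger parallel gripper is mounted at the origin on a cart in front of the work surface, level with it; the furniture and walls round the work are solid. World frame = base frame: x ahead of the robot, y to its left, z up, the work surface at z = 0. Lengths are in m, angles in rad, forces in N, time in s.
With the tool pointing down it reaches from about 0.4 to 0.9 m from the base axis. Payload 5.6 kg.
Tool frame: the origin (TCP) lies on the centre line of the jaws, within the pads' length; the fingertips stand 14 mm ahead of it and the grasp point (between the pads) lies 5 mm behind it; z points along the fingers, y is the line along which they close (so a half turn about z gives the same grasp; the last joint's range is limited). The gripper opens to 92 mm and grips with 3 to 60 N. Pads are 20 mm wide; open, the fingers measure 128 mm over their backs; the gripper's body (75 mm by 189 mm) begins 69 mm behind the grasp point.
Start: joints at [-1.387, 0.468, -0.012, 1.603, 0.006, 1.071, -0.056], TCP at [0.146, 0.633, 0.189] pointing down, gripper open.
Joint ranges: [-2.53, 2.53], [-0.31, 2.02], [-1.57, 1.55], [0.28, 2.44], [-1.29, 4.43], [0.15, 1.84], [-2.92, 2.92]. Speed limits (rad/s): [2.57, 2.57, 3.14, 3.14, 3.14, 3.14, 3.14].

INTERFACE

Orientations are given as a rotation vector (axis times angle).
In Python, from station import bot, vision gives the robot as it stands.
- The arm moves only by the tool move_arm, never from a script. Its argument "steps" is text: rows parted by semicolons, each of 7 numbers parted by spaces: the turn, a rotation vector about the world's x, y, z in rad, then the shift along the world's x, y, z in mm, then the finger opening in mm, from 0 to 91.9. In form: ax ay az tx ty tz grip; .... A call has 1 to 5 rows; each row is the pose to reach, as a shift and turn from the pose commanded when the call began; what a row does not reach only later rows make up. A row lasts 1/10 s, in which the tool goes at most 50 mm and 8.59 degrees, less where a joint would pass 70% of its speed; a pose out of reach is approached as far as the arm can. A call with a gripper value outside its range is refused whole. The fingers move at their own pace and stop on an object; "squeeze" is the grip in N (left out, the last holds). Time passes only in rows, so rows that repeat a pose let the fingers close. It gives the time, the measured TCP pose, the force, the opening and the grip force at its end, in the units of the state.
- bot.get_state(): the state, without advancing time (a new reading comes with each control period).
- vision.snapshot(name): name is "scene" or "side" or "wrist"; returns a dict with "img" (400x640x3 uint8, red, green, blue), "fx", "fy", "cx", "cy" (pixels), "T" (4x4, takes a point from camera to world coordinates); the wrist camera has in their place "mount" (4x4, takes a point from camera to tool coordinates, whose origin is the TCP and whose axes are the flange's). Camera axes: x right, y down, z forward; pixel columns grow to the right and rows downward; lengths in m; the calibration is good to about 2 mm. A picture is of the moment at which its call begins: read the wrist's pose just before it. There is no depth.
- bot.job_done(): hands the job in; it is judged then, once.
The state is a dict: "time_s": time; "joint_pos": joint angles; "qvel": joint speeds; "effort": joint torques, N m; "ee_pos": TCP position; "tool_rot": TCP orientation; "ft_force": force on the tool from outside, world axes, zero at the start; "ft_torque": the same for the moment, N m; "gripper_width": opening from 0.0 (shut) to 1.0 (fully open); "grip_force": force on a finger pad.
Only numpy, scipy, OpenCV 4.12 (cv2) and the standard library are available. Lean on these libraries where they do the work, as an engineer would, in place of code of your own. Each camera call takes 0.05 s, during which the arm holds its last target. There are 200 camera calls.

TASK

Get the filling stand ready to pour: with a fingertip, push a spoke of the carousel's hand wheel until the tall empty glass stands in the middle of the filling place, on the line to the funnel post; then push the funnel arm round, fully against its stop, so that the spout is over that glass. Only push the spokes and the arm: do not touch, lift or upset the glass or the candles, grasp nothing, and leave the things around the stand where they are.

Things in the scene. Friction and masses are not known exactly. Their poses are not given: they have to be found in the camera images.
- carousel (a joint): Angle of the carousel, rad, 0 at the start, growing anticlockwise seen from above; turns either way, nearly two turns, friction about 0.12 N m, stays where left. An aluminium disc 260 mm across, top 30 mm above the table; three pockets (rim 5 mm high) 85 mm from the axis, 120 degrees apart, each hold a glass or jar. A 20 mm column carries the three-spoke hand wheel above them.
- carousel_axis (a point): Point on the carousel's upright axis at the height of the spokes, 190 mm above the table. The hand wheel's black hub is 38 mm across, top 208 mm above the table.
- spoke0 (a point): Centre of the 18 mm black ball at the end of one level steel spoke, 85 mm from the axis, 190 mm above the table. The spoke is 10 mm thick and stands midway between two pockets; below it the tallest glass ends 115 mm above the table.
- spoke1 (a point): The same on the next spoke, 120 degrees anticlockwise of spoke0 seen from above.
- spoke2 (a point): The same on the third spoke, 240 degrees anticlockwise of spoke0.
- fill_place (a point): The filling place, fixed: the point 85 mm from the carousel axis towards the funnel post, level with the top of the disc (30 mm above the table). A pocket is at the filling place when its centre is here.
- pivot (a point): Point on the upright axis of the funnel arm, on top of the steel post (22 mm thick) which stands 205 mm from the carousel axis on the line through the filling place; 195 mm above the table. The post's cap is 36 mm across, top 212 mm (its nut 216 mm) above the table.
- funnel_arm (a joint): Angle of the funnel arm, rad: 0 = swung a quarter turn clear of the carousel, to the robot's side; it grows anticlockwise seen from above, and 1.571 is the fixed stop, where the arm points from the post to the carousel axis and the spout is over the filling place. Friction about 0.10 N m; it stays where it is left.
- bar_mid (a point): Point on the arm's bar, 50 mm from its pivot and 195 mm above the table. The bar is square, 12 mm thick, and runs level and straight from the pivot to the funnel's ring; it is bare from 18 to 78 mm from the pivot.
- funnel_spout (a point): The lower end of the white funnel's spout, 120 mm from the arm's pivot and 130 mm above the table. The funnel hangs spout down in a steel ring 84 mm across at the end of the arm; its rim is 205 mm above the table.
- empty_glass: The empty candle glass: clear straight tumbler without wax, 66 mm across, 85 mm tall, the tallest of the three. It stands loose in one of the carousel's three pockets (which one changes); origin at the centre of its underside, 30 mm above the table, z up.
- open_candle: Poured candle in an open glass, 68 mm across, 62 mm tall. It stands loose in one of the carousel's three pockets (which one changes); origin at the centre of its underside, 30 mm above the table, z up.
- lidded_candle: Poured candle in a jar with a flat lid, 70 mm across, 72 mm tall. It stands loose in one of the carousel's three pockets (which one changes); origin at the centre of its underside, 30 mm above the table, z up.
- brown_jar: Bystander: brown glass jar, 64 mm across, 85 mm tall, origin at the centre of its underside.
- spool: Bystander: wooden spool of white wick, 60 mm across, 50 mm tall, origin at the centre of its underside.
- tape: Bystander: roll of tan tape lying flat, 66 mm across, 19 mm high, origin at the centre of its underside.
- pen: Bystander: grey marker pen with black cap, 125 mm long, 16 mm thick, lying along its y axis, origin under its centre.
Not all that is in view belongs to the job. Leave any turquoise look-alike of the open_candle alone.

How it is judged:
By the outcome, as a careful person would: the job done as asked, in the order asked, and still so for the second after the job is handed in, with the robot touching nothing.
It also fails if it takes over 58 s, if anything falls off the work surface, if the arm or the gripper's body presses on something with over 40 N, if the wrist force passes 120 N, or if a joint passes its speed limit or range.

## Working session

There is one attempt and no reset: what is moved stays moved. The work goes in short steps, Python scripts to look and compute and a tool call to move; the robot and the scene stay as the last step left them, time stands still between calls to the robot, and variables do not carry over. Pictures are saved under pics/ and viewed, at most 10 in all, crops included, and the job is handed in when it is done.

Besides the shell and the picture viewer there is one more tool, called as name(argument=value, ...) on one line, values as JSON. move_arm: Moves the arm, as the interface text tells. Its arguments: {"type":"object","properties":{"steps":{"type":"string"},"squeeze":{"type":"number"}},"required":["steps"]}

```bash
mkdir -p pics; ls; python3 - <<'E'
from station import bot, vision
import cv2, numpy as np
for n in ("scene","side"):
    s=vision.snapshot(n); cv2.imwrite(f"pics/{n}0.png",s["img"][:,:,::-1])
    print(n,s["fx"],s["fy"],s["cx"],s["cy"]); print(np.round(s["T"],4).tolist())
st=bot.get_state(); print(st["time_s"],st["ee_pos"],st["tool_rot"])
E
```

```text
pics
scene 369.2527631056187 369.2527631056187 320.2323493237992 195.86202724857858
[[0.5163, -0.6146, 0.5964, 0.0188], [-0.8563, -0.3794, 0.3504, -0.247], [0.0109, -0.6916, -0.7222, 0.7896], [0.0, 0.0, 0.0, 1.0]]
side 484.91042491275385 484.91042491275385 323.1694981206954 202.87478164322545
[[0.808, -0.3143, 0.4983, -0.1896], [-0.589, -0.41, 0.6964, -1.0039], [-0.0146, -0.8562, -0.5164, 0.915], [0.0, 0.0, 0.0, 1.0]]
0.1 [0.14612444 0.63278997 0.18784228] [-3.55597735e-01 -3.12135855e+00  2.48504851e-03]
```

View pics/scene0.png

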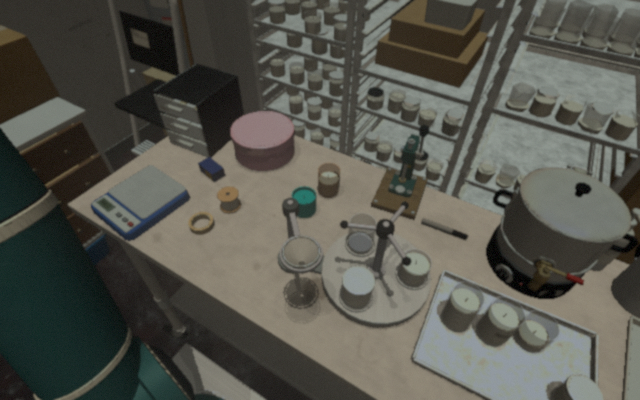

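View pics/side0.png

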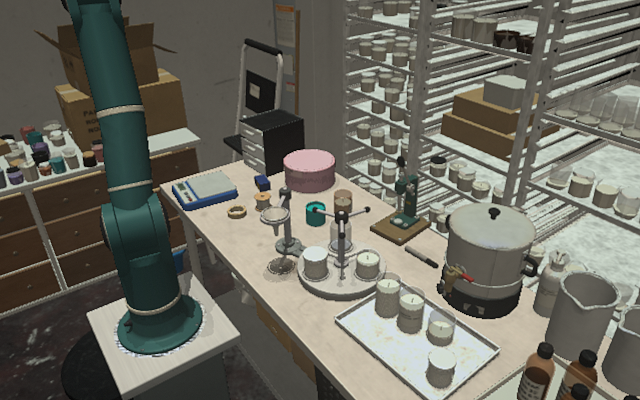

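Scene: the hub is near (386,228), with spoke balls near (344,225), (407,262) and (406,208). The post cap is near (290,204) and the funnel near (300,255). The candidates for the glass are:
- the clear tumbler at (361,238)
- the open candle at (413,265)
- the lidded jar at (358,285)
- the turquoise look-alike at (304,200)
- the brown jar at (329,180)

The clear tumbler without wax at (361,238) fits the description. I'll check it in a close crop.

```bash
python3 - <<'E'
import cv2, numpy as np
a=cv2.imread("pics/scene0.png")[180:330,265:445]; b=cv2.imread("pics/side0.png")[175:305,255:410]
cv2.imwrite("pics/crA.png",cv2.resize(a,None,fx=4,fy=4,interpolation=cv2.INTER_CUBIC))
cv2.imwrite("pics/crB.png",cv2.resize(b,None,fx=4.5,fy=4.5,interpolation=cv2.INTER_CUBIC))
E
```

```text
(no output)
```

View pics/crA.png

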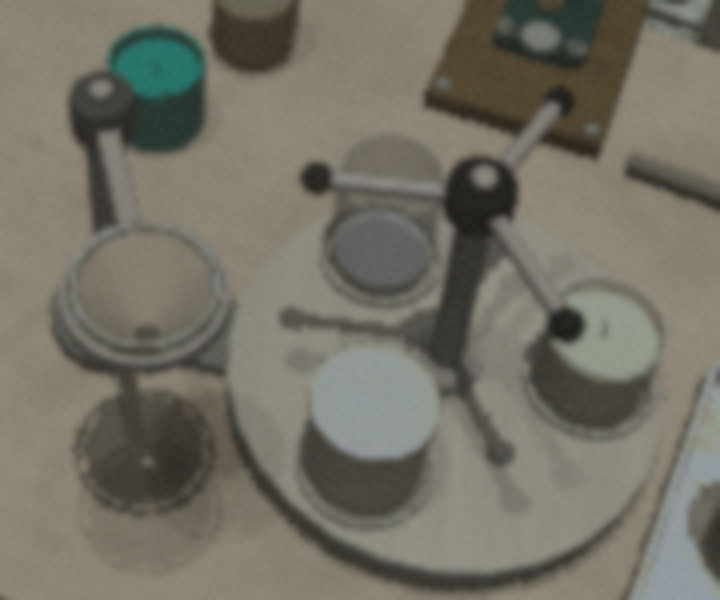

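View pics/crB.png

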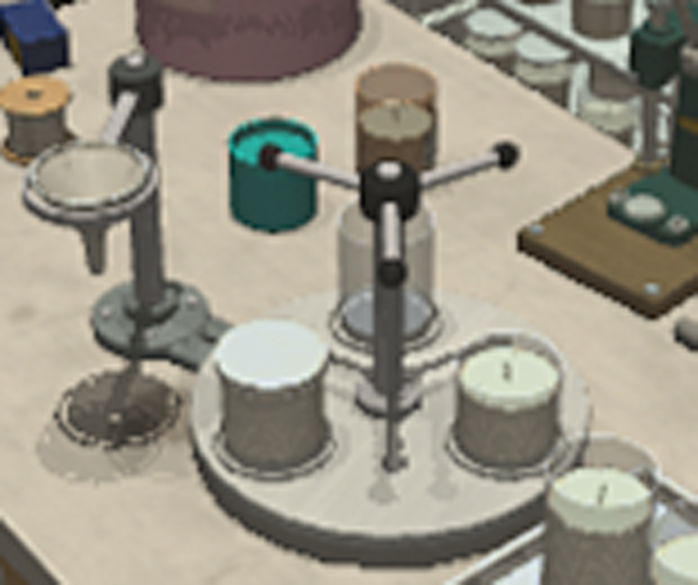

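```bash
cat > h.py <<'E'
import numpy as np
from station import bot, vision
def ray(s,u,v,z):
    T=np.array(s["T"]);d=T[:3,:3]@[(u-s["cx"])/s["fx"],(v-s["cy"])/s["fy"],1]
    return (T[:3,3]+d*(z-T[2,3])/d[2])[:2]
E
python3 - <<'E'
from h import *
P={"scene":{"b":[(344,224.3),(406.4,261),(405.2,205.2)],"hub":(386,224),"nut":(290.4,201.8),"spoutx":(301,262)},
"side":{"b":[(314.9,209.3),(342,235.1),(367.4,209.1)],"hub":(341.6,212.8),"nut":(284.7,188.6),"spoutx":(276,235)}}
for n in P:
    s=vision.snapshot(n);p=P[n]
    B=np.array([ray(s,*q,.19) for q in p["b"]]);c=B.mean(0)
    print(n,"balls",B.round(4).tolist(),"mean",c.round(4),"r",np.linalg.norm(B-c,axis=1).round(4),np.degrees(np.arctan2(*(B-c).T[::-1])).round(1))
    h=ray(s,*p["hub"],.208);k=ray(s,*p["nut"],.216)
    print(" hub",h.round(4),"nut",k.round(4),"dist",np.linalg.norm(k-c),"dir",np.degrees(np.arctan2(*(k-c)[::-1])),np.degrees(np.arctan2(*(k-h)[::-1])))
    # glass base rim ellipses
    g={"scene":[(360,242),(357,305),(413.5,279)],"side":[(341,250),(316,273),(368,272)]}[n]
    for q in g:
        w=ray(s,*q,.034);print("  g",w.round(4),np.linalg.norm(w-c).round(3),np.degrees(np.arctan2(*(w-c)[::-1])).round(1))
E
```

```text
scene balls [[0.4695, -0.0411], [0.4523, -0.1874], [0.5879, -0.1301]] mean [ 0.5032 -0.1195] r [0.0854 0.0849 0.0853] [ 113.3 -126.9   -7.1]
 hub [ 0.5015 -0.1199] nut [0.4445 0.076 ] dist 0.2042070683128135 dir 106.72816043201951 106.24424050754914
  g [ 0.5571 -0.0498] 0.088 52.3
  g [ 0.3994 -0.1221] 0.104 -178.6
  g [ 0.5269 -0.205 ] 0.089 -74.5
side balls [[0.4707, -0.0404], [0.4533, -0.1874], [0.5893, -0.1298]] mean [ 0.5044 -0.1192] r [0.0857 0.0852 0.0855] [ 113.2 -126.9   -7.1]
 hub [ 0.5018 -0.1234] nut [0.443  0.0734] dist 0.20211852949480116 dir 107.6815740256014 106.61361850931767
  g [ 0.5408 -0.0718] 0.06 52.5
  g [ 0.4174 -0.1149] 0.087 177.2
  g [ 0.5378 -0.2004] 0.088 -67.7
```

The crops confirm the clear, wax-free, tallest tumbler in the far pocket, crop A (390,240). The carousel axis is at about (0.504,-0.119) and the balls are at 113, -127 and -7 deg. The post lies at about 107 deg and the glass at about 53 deg, so the carousel must turn about +54 deg. I'll push the -127 deg spoke.

```bash
python3 - <<'E'
from h import *
s=vision.snapshot("scene")
for n,q in dict(box1=(162,148),box2=(212,165),tin=(235,160),scale=(180,190),pot=(500,270),stand=(375,205),tray=(445,278)).items(): print(n,ray(s,*q,0).round(3))
w=vision.snapshot("wrist"); print(np.round(w["mount"],3).tolist())
E
```

```text
box1 [0.582 0.703]
box2 [0.606 0.502]
tin [0.664 0.455]
scale [0.471 0.505]
pot [ 0.687 -0.379]
stand [ 0.723 -0.018]
tray [ 0.593 -0.268]
[[0.0, -0.967, -0.254, 0.072], [1.0, -0.0, 0.001, 0.0], [-0.001, -0.254, 0.967, -0.196], [0.0, 0.0, 0.0, 1.0]]
```

move_arm(steps="0 0 0 0 0 40 60; 0 0 -0.1 20 -20 80 20; 0 0 -0.2 50 -50 120 0; 0 0 -0.3 85 -85 140 0; 0 0 -0.42 120 -120 140 0")

```text
time_s: 0.8
ee_pos: [0.2601, 0.5209, 0.3313]
tool_rot: [1.002, 2.977, 0.009]
ft_force: [0.2, 0.8, -0.5]
gripper_width: 0.589
grip_force: 0.0
```

move_arm(steps="0 0 0 20 -45 0 0; 0 0 0 45 -88 0 0; 0 0 0 70 -131 0 0; 0 0 0 95 -173 0 0; 0 0 0 115 -218 0 0")

```text
time_s: 1.3
ee_pos: [0.3752, 0.3004, 0.3281]
tool_rot: [0.999, 2.978, 0.001]
ft_force: [1.2, 0.5, -0.8]
gripper_width: 0.154
grip_force: 0.0
```

move_arm(steps="0 0 0 15 -45 0 0; 0 0 0 25 -93 0 0; 0 0 0 35 -141 0 0; 0 0 0 45 -190 0 0; 0 0 0 50 -238 0 0")

```text
time_s: 1.8
ee_pos: [0.4245, 0.0621, 0.3281]
tool_rot: [0.999, 2.978, 0.001]
ft_force: [0.7, 0.4, 0.4]
gripper_width: 0.004
grip_force: 0.0
```

move_arm(steps="0 0 0 3 -45 0 0; 0 0 0 6 -93 0 0; 0 0 0 9 -141 0 0; 0 0 0 10 -190 0 0; 0 0 0 10 -210 0 0")

```text
time_s: 2.3
ee_pos: [0.4335, -0.1505, 0.3285]
tool_rot: [1.007, 2.974, 0.0]
ft_force: [0.4, 0.6, 0.2]
gripper_width: 0.003
grip_force: 0.0
```

move_arm(steps="0 0 0 0 0 -40 0; 0 0 0 0 0 -80 0; 0 0 0 0 0 -115 0; 0 0 0 0 0 -133 0; 0 0 0 0 0 -138 0")

```text
time_s: 2.8
ee_pos: [0.4327, -0.1455, 0.1882]
tool_rot: [-0.998, -2.975, 0.002]
ft_force: [-1.9, 0.2, -0.7]
gripper_width: 0.003
grip_force: 0.0
```

```bash
python3 - <<'E'
from h import *; import cv2
a=vision.snapshot("scene")["img"][150:330,265:465,::-1]; b=vision.snapshot("side")["img"][125:305,235:435,::-1]
cv2.imwrite("pics/v1.png",np.vstack([cv2.resize(np.hstack([a,b]),None,fx=2,fy=2,interpolation=cv2.INTER_CUBIC)]))
c=np.array([.5038,-.1193])
for f in range(0,55,6):
    th=np.radians(-127+f); e=np.array([np.cos(th),np.sin(th)]);t=np.array([-e[1],e[0]])
    print(f,((c+.067*e-.015*t)*1000).round(1))
print(bot.get_state()["ee_pos"])
E
```

```text
0 [ 451.5 -163.8]
6 [ 456.4 -169. ]
12 [ 461.9 -173.7]
18 [ 467.8 -177.8]
24 [ 474.1 -181.2]
30 [ 480.7 -184. ]
36 [ 487.6 -186. ]
42 [ 494.7 -187.4]
48 [ 501.9 -187.9]
54 [ 509.  -187.8]
[ 0.43414077 -0.14579222  0.18985698]
```

View pics/v1.png

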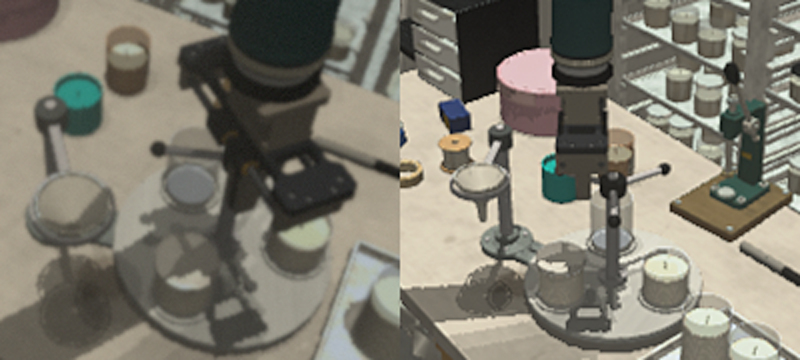

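The fingertip stands beside the free side of the spoke, clear of the glass. I'll push gently around the arc, turning the tool with the spoke.

move_arm(steps="0 0 0 7 -8 0 0; 0 0 0 13 -14 0 0; 0 0 0 17 -18 0 0; 0 0 0.05 19.5 -21 0 0; 0 0 0.1 22 -23.5 0 0")

```text
time_s: 3.4
ee_pos: [0.4569, -0.1696, 0.1905]
tool_rot: [0.845, 3.025, 0.0]
ft_force: [-1.0, -0.0, 0.2]
gripper_width: 0.006
grip_force: 0.0
```

move_arm(steps="0 0 0.05 2.7 -2.4 0 0; 0 0 0.105 5.5 -4.7 0 0; 0 0 0.16 8.4 -6.8 0 0; 0 0 0.21 11.4 -8.8 0 0; 0 0 0.26 14.5 -10.5 0 0")

```text
time_s: 3.9
ee_pos: [0.4714, -0.18, 0.1905]
tool_rot: [0.446, 3.109, 0.0]
ft_force: [-0.1, 0.2, -0.0]
gripper_width: 0.005
grip_force: 0.0
```

move_arm(steps="0 0 0.05 3.2 -1.7 0 0; 0 0 0.105 6.6 -3.2 0 0; 0 0 0.16 10 -4.5 0 0; 0 0 0.21 13.5 -5.4 0 0; 0 0 0.26 17 -6.2 0 0")

```text
time_s: 4.4
ee_pos: [0.4884, -0.1861, 0.1905]
tool_rot: [0.039, 3.14, 0.0]
ft_force: [0.2, 0.4, 0.0]
gripper_width: 0.009
grip_force: 0.0
```

```bash
cat > ang.py <<'E'
from h import *; import cv2,sys
# dark ball seen in each view near the predicted circle of ball centres
from scipy.ndimage import map_coordinates
def proj(s,P):
    T=np.array(s["T"]);p=(np.asarray(P)-T[:3,3])@T[:3,:3]
    return np.c_[s["cx"]+s["fx"]*p[:,0]/p[:,2],s["cy"]+s["fy"]*p[:,1]/p[:,2]]
c=np.array([.5038,-.1193])
if __name__=="__main__":
    ims=[]
    for n in("scene","side"):
        s=vision.snapshot(n);im=s["img"][:,:,::-1];ims.append((s,im))
        o=proj(s,[[*c,.19]])[0].astype(int); x0,y0=o[0]-110,o[1]-70
        v=cv2.resize(im[y0:y0+170,x0:x0+195],None,fx=4,fy=3.5,interpolation=cv2.INTER_CUBIC)
        cv2.imwrite(f"pics/{sys.argv[1]}_{n}.png",v[:600]); print(n,x0,y0)
    print(bot.get_state()["ee_pos"],bot.get_state()["ft_force"])
E
python3 ang.py a1
```

```text
scene 274 158
side 231 147
[ 0.48850684 -0.18614873  0.19045336] [-0.30729706 -0.09418428  0.36061558]
```

View pics/a1_scene.png

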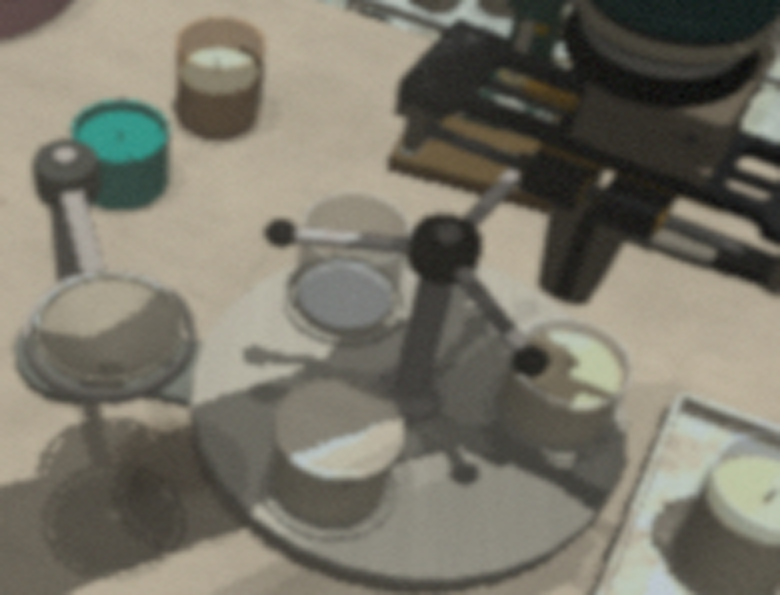

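```bash
python3 - <<'E'
from ang import *
e=bot.get_state()["ee_pos"]
for n in("scene","side"):
    s=vision.snapshot(n)
    print(n,proj(s,[e,e-[0,0,.014],[*c,.19],[.4523,-.1874,.19]]).round(1).tolist(), [ray(s,416.5,242,z).round(3).tolist() for z in(.17,.2,.23,.26)] if n=="scene" else "")
E
```

```text
scene [[412.7, 247.5], [411.4, 251.6], [385.0, 228.7], [406.4, 261.0]] [[0.522, -0.186], [0.498, -0.189], [0.473, -0.192], [0.449, -0.195]]
side [[352.2, 230.1], [352.1, 234.5], [341.2, 217.5], [341.7, 235.2]]
```

View pics/a1_side.png

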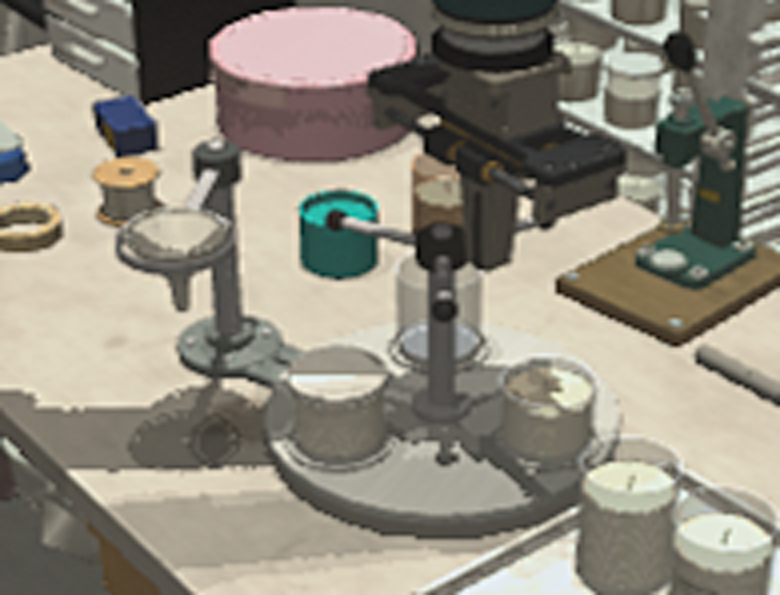

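The tip shows about 30 mm higher than the stated geometry gives: side view (353,223) against an expected (352,234). So it passed just over the spoke and the carousel has not moved. I'll go back above the spoke, then down lower. TCP z of about 0.16 is safe under either tip length.

move_arm(steps="0 0 0 0 0 20 0; 0 0 -0.13 -14 12 30 0; 0 0 -0.27 -30 24 30 0; 0 0 -0.4 -45 34 30 0; 0 0 -0.53 -54 40 30 0")

```text
time_s: 5.1
ee_pos: [0.4326, -0.1451, 0.22]
tool_rot: [-0.873, -3.018, -0.002]
ft_force: [0.1, 0.5, 0.5]
gripper_width: 0.004
grip_force: 0.0
```

move_arm(steps="0 0 -0.09 0 0 0 0; 0 0 -0.09 0 0 -25 0; 0 0 -0.09 0 0 -45 0; 0 0 -0.09 0 0 -57 0; 0 0 -0.09 0 0 -60 0")

```text
time_s: 5.6
ee_pos: [0.433, -0.1458, 0.159]
tool_rot: [-0.999, -2.977, 0.001]
ft_force: [-1.0, -0.1, 0.3]
gripper_width: 0.005
grip_force: 0.0
```

```bash
python3 ang.py a2; python3 - <<'E'
import cv2,numpy as np
a=cv2.imread("pics/a2_scene.png");b=cv2.imread("pics/a2_side.png")
cv2.imwrite("pics/a2.png",np.hstack([cv2.resize(x,(400,305)) for x in(a,b)]))
E
```

```text
scene 274 158
side 231 147
[ 0.43375603 -0.14609137  0.1599881 ] [-0.44786346  0.01878016  0.67512673]
```

View pics/a2.png

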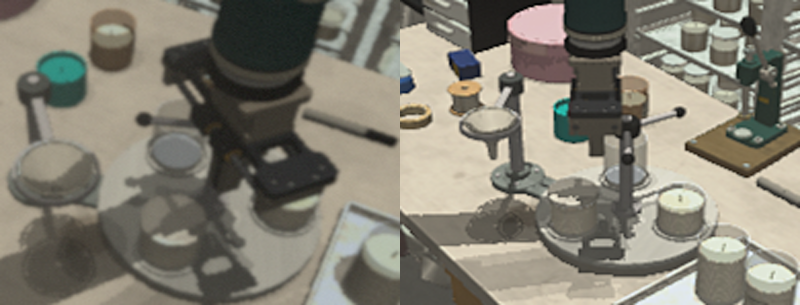

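```bash
python3 - <<'E'
from ang import *
e=bot.get_state()["ee_pos"]
s=vision.snapshot("side")
for z in(.146,.16,.18,.2): print(z,proj(s,[[e[0],e[1],z]]).round(1).tolist())
E
```

```text
0.146 [[326.7, 244.1]]
0.16 [[326.7, 239.8]]
0.18 [[326.6, 233.7]]
0.2 [[326.5, 227.4]]
```

The tip is at about 0.18 m here (side px 327,233), level with the underside of the spoke. I'll go 10 mm lower, then push.

move_arm(steps="0 0 0 0 0 -10 0; 0 0 0 7 -8 -10 0; 0 0 0 13 -14 -10 0; 0 0 0 17 -18 -10 0; 0 0 0.05 19.5 -21 -10 0")

```text
time_s: 6.25
ee_pos: [0.4539, -0.1673, 0.15]
tool_rot: [-0.923, -3.003, -0.0]
ft_force: [0.2, 2.1, 1.6]
gripper_width: 0.003
grip_force: 1.0
```

move_arm(steps="0 0 0.05 2.5 -2.5 0 0; 0 0 0.1 5.2 -4.9 0 0; 0 0 0.155 8 -7.2 0 0; 0 0 0.21 11 -9.3 0 0; 0 0 0.26 14 -11.3 0 0")

```text
time_s: 6.75
ee_pos: [0.4676, -0.1781, 0.15]
tool_rot: [-0.523, -3.097, -0.001]
ft_force: [-1.4, 2.0, 1.6]
gripper_width: 0.01
grip_force: 1.1
```

```bash
python3 ang.py a3; python3 - <<'E'
import cv2,numpy as np
a=cv2.imread("pics/a3_scene.png");b=cv2.imread("pics/a3_side.png")
cv2.imwrite("pics/a3.png",np.hstack([cv2.resize(x,(400,305)) for x in(a,b)]))
E
```

```text
scene 274 158
side 231 147
[ 0.46797536 -0.1789255   0.15007782] [-0.05140828 -0.33293822 -0.98111805]
```

View pics/a3.png

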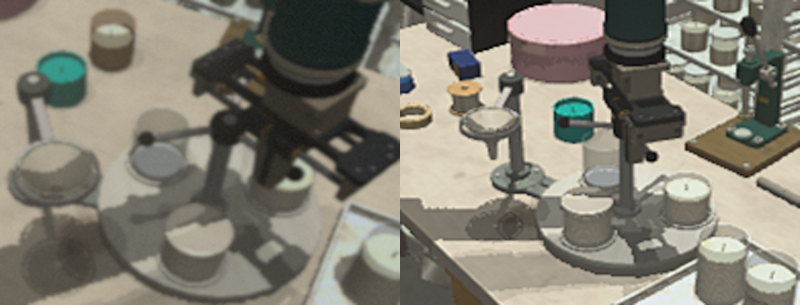

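The carousel is turning with the spoke. In the scene half of the crop the ball has moved from (143,119) to about (146,140). I'll measure the angle numerically from the dark ball blobs.

```bash
cat > balls.py <<'E'
from ang import *
def run():
  for n in("scene","side"):
    s=vision.snapshot(n); m=(s["img"].max(2)<60).astype(np.uint8)
    for th in (35,45,60):
        m=(s["img"].max(2)<th).astype(np.uint8)
        k,_,st,ce=cv2.connectedComponentsWithStats(m,connectivity=4)
        o=[]
        for i in range(1,k):
            if 8<=st[i,4]<=90:
                p=ray(s,*ce[i],.19)-c; r=np.hypot(*p)
                if .076<r<.094:o.append((round(np.degrees(np.arctan2(p[1],p[0])),1),round(r*1000),int(st[i,4])))
        print(n,th,o)
  print(bot.get_state()["time_s"],bot.get_state()["ee_pos"].round(4))
if __name__=="__main__":run()
E
python3 balls.py
```

```text
scene 35 [(np.float64(-106.5), 85, 19)]
scene 45 [(np.float64(-106.5), 84, 31)]
scene 60 [(np.float64(134.4), 86, 31)]
side 35 [(np.float64(-106.6), 85, 18)]
side 45 [(np.float64(27.8), 79, 55), (np.float64(134.4), 87, 22), (np.float64(-106.5), 84, 25)]
side 60 [(np.float64(133.9), 87, 28), (np.float64(-106.5), 84, 26)]
6.95 [ 0.4674 -0.1788  0.15  ]
```

move_arm(steps="0 0 0.05 3.1 -1.8 0 0; 0 0 0.105 6.3 -3.4 0 0; 0 0 0.155 9.6 -4.9 0 0; 0 0 0.21 12.9 -6.2 0 0; 0 0 0.26 16.3 -7.3 0 0")

```text
time_s: 7.45
ee_pos: [0.4829, -0.1858, 0.1498]
tool_rot: [-0.12, -3.138, -0.0]
ft_force: [-1.9, -0.3, 0.7]
gripper_width: 0.005
grip_force: 0.8
```

move_arm(steps="0 0 0.05 3.5 -0.9 0 0; 0 0 0.105 7 -1.7 0 0; 0 0 0.155 10.6 -2.3 0 0; 0 0 0.19 13 -2.6 0 0; 0 0 0.21 14.5 -2.7 0 0")

```text
time_s: 7.95
ee_pos: [0.4977, -0.1885, 0.1498]
tool_rot: [0.209, -3.134, 0.0]
ft_force: [-2.1, 0.1, 0.7]
gripper_width: 0.003
grip_force: 0.8
```

```bash
python3 balls.py
```

```text
scene 35 [(np.float64(-62.1), 93, 65)]
scene 45 [(np.float64(-81.1), 87, 8)]
scene 60 [(np.float64(158.9), 86, 34)]
side 35 [(np.float64(52.0), 92, 14), (np.float64(-80.8), 85, 18)]
side 45 [(np.float64(159.6), 86, 24), (np.float64(-80.4), 84, 23)]
side 60 [(np.float64(-27.5), 81, 11), (np.float64(159.5), 86, 30), (np.float64(-80.9), 84, 27)]
8.05 [ 0.498  -0.1885  0.1499]
```

move_arm(steps="0 0 0.05 3 -0.1 0 0; 0 0 0.09 5.5 -0.1 0 0; 0 0 0.11 7 0 0 0; 0 0 0.12 7.7 0 0 0; 0 0 0.12 7.7 0 0 0")

```text
time_s: 8.55
ee_pos: [0.5057, -0.1883, 0.1499]
tool_rot: [-0.395, 3.117, -0.0]
ft_force: [-0.6, -0.6, 0.3]
gripper_width: 0.005
grip_force: 0.4
```

```bash
python3 balls.py
```

```text
scene 35 []
scene 45 []
scene 60 [(np.float64(46.9), 88, 10), (np.float64(166.0), 85, 38)]
side 35 [(np.float64(46.5), 89, 26), (np.float64(-74.4), 84, 17)]
side 45 [(np.float64(45.5), 91, 88), (np.float64(165.8), 86, 22), (np.float64(-74.2), 85, 22)]
side 60 [(np.float64(-9.8), 83, 11), (np.float64(165.4), 85, 31), (np.float64(-74.6), 84, 26)]
8.65 [ 0.5057 -0.1882  0.1499]
```

```bash
python3 - <<'E'
from ang import *
for n,(u,v),cc in(("scene",(290,202),[.5032,-.1195]),("side",(285,189),[.5044,-.1192])):
    s=vision.snapshot(n);g=cv2.cvtColor(s["img"],cv2.COLOR_RGB2GRAY).astype(int)
    sub=g[v-9:v+12,u-12:u+13]
    print(sub[::1,::1].tolist() if 0 else "\n".join(" ".join(f"{x:3d}" for x in r) for r in sub))
E
```

```text
178 178 179 177 175 176 176 176 177 178 179 178 176 163 130  96  94 110 119 123 124 125 125 127 126
179 181 182 176 176 175 176 179 179 177 178 177 171 152 121  98 108 120 125 125 125 127 127 126 126
177 178 179 176 177 175 177 178 178 176 176 176 167 142 114 104 116 123 125 127 127 127 125 127 122
176 178 178 177 177 177 179 179 177 177 173 169 163 148 122 110 120 127 125 127 126 126 126 125 123
179 178 178 178 177 178 176 177 170 164 157 145 140 130 111 111 120 126 127 127 126 127 124 125 125
178 178 177 177 179 174 170 160 147 133 124 116 111 107  98 101 111 118 122 126 124 127 124 125 122
178 176 177 179 174 165 149 130 113 103 105 111 112 109  99  96  97 105 114 122 125 127 126 127 125
177 176 178 176 169 149 122 101  98 109 127 145 149 140 117  96  93  96 102 114 123 124 126 123 124
179 177 178 177 159 129  99  94  99 123 152 169 169 162 140 107  91  92  95 104 119 124 128 123 128
182 182 181 172 149 112  94  92 100 126 157 169 170 164 140 106  91  89  91  93 107 119 118 122 125
184 182 182 165 133 101  91  92  93 112 138 156 156 141 119  93  89  89  87  89  93  99 107 107 114

[... 2399 characters left out ...]

205 204 205 205 211 194  98  36  44  41  39  42  46  50  51  50  42  57 155 229 218 215 216 217 217
209 207 204 204 212 194  97  29  63 118 131  90  74  48  51  51  44  45 148 232 218 212 210 210 211
211 211 208 208 211 201 126  25 121 210 207 186 115  46  51  49  44  47 148 230 216 211 207 205 206
212 213 214 212 213 202 134  60 167 222 219 197  86  48  50  49  41  40 140 225 213 212 210 208 207
212 215 215 215 218 216 169 119 206 211 207 162  55  50  47  44  33  76 170 218 212 211 211 210 208
214 215 216 217 217 222 207 179 211 211 190  96  52  48  47  52  99 165 208 214 211 209 211 211 211
216 217 217 218 219 215 205 206 206 205 163  53  59  55  59  72 145 215 216 210 210 209 209 210 212
```

```bash
python3 - <<'E'
from ang import *
for n,q,cc in(("scene",(289.6,201.7),[.5032,-.1195]),("side",(284.6,187.9),[.5044,-.1192])):
    s=vision.snapshot(n)
    for z in(.214,.216):
        k=ray(s,*q,z);d=k-cc;print(n,z,k.round(4),np.hypot(*d).round(4),np.degrees(np.arctan2(d[1],d[0])).round(2))
E
```

```text
scene 0.214 [0.4453 0.0788] 0.2066 106.28
scene 0.216 [0.4438 0.0776] 0.2059 106.77
side 0.214 [0.4469 0.0802] 0.2076 106.09
side 0.216 [0.4451 0.0771] 0.2051 106.82
```

move_arm(steps="0 0 0.01 0.8 0 0 0; 0 0 0.02 1.5 0 0 0; 0 0 0.02 1.5 0 0 0")

```text
time_s: 9.15
ee_pos: [0.5074, -0.1881, 0.1499]
tool_rot: [-0.428, 3.112, 0.0]
ft_force: [-1.5, -0.3, -1.0]
gripper_width: 0.006
grip_force: 0.5
```

```bash
python3 balls.py
```

```text
scene 35 []
scene 45 []
scene 60 [(np.float64(47.9), 87, 9), (np.float64(167.3), 86, 39)]
side 35 [(np.float64(-73.3), 84, 15)]
side 45 [(np.float64(44.6), 92, 85), (np.float64(168.1), 86, 21), (np.float64(-72.7), 85, 20)]
side 60 [(np.float64(-10.9), 86, 10), (np.float64(166.6), 85, 29), (np.float64(-73.2), 85, 27)]
9.25 [ 0.5074 -0.1881  0.1499]
```

The glass pocket is now on the line: the balls are at 167 and -73 deg, against a post direction of 106.8 deg. I'll retreat, rise, and go to the far side of the funnel bar.

move_arm(steps="0 0 0 -10 -1 0 0; 0 0 0 -25 -1 0 0; 0 0 -0.1 -27 0 40 0; 0 0 -0.25 -27 0 85 0; 0 0 -0.4 -27 0 125 0")

```text
time_s: 9.75
ee_pos: [0.4796, -0.1884, 0.2767]
tool_rot: [0.21, 3.134, 0.001]
ft_force: [0.5, -0.5, -0.3]
gripper_width: 0.002
grip_force: 0.0
```

move_arm(steps="0 0 -0.15 -14 42 10 0; 0 0 -0.3 -28 84 20 0; 0 0 -0.45 -42 126 20 0; 0 0 -0.6 -56 168 20 0; 0 0 -0.75 -70 210 20 0")

```text
time_s: 10.25
ee_pos: [0.4205, -0.0076, 0.295]
tool_rot: [1.093, 2.945, 0.004]
ft_force: [1.0, 0.5, 0.9]
gripper_width: 0.006
grip_force: 0.0
```

```bash
python3 balls.py; python3 - <<'E'
from h import *
s=bot.get_state();r=s["tool_rot"];print(s["ee_pos"],(2*np.degrees(np.arctan2(r[1],r[0]))-90)%180,s["joint_pos"].round(2) if hasattr(s["joint_pos"],"round") else s["joint_pos"])
E
```

```text
scene 35 []
scene 45 [(np.float64(48.7), 87, 8), (np.float64(-73.1), 85, 24), (np.float64(166.8), 86, 22)]
scene 60 [(np.float64(48.1), 87, 19), (np.float64(-73.0), 84, 33), (np.float64(167.0), 86, 43)]
side 35 []
side 45 [(np.float64(169.1), 87, 17), (np.float64(-74.8), 86, 14)]
side 60 [(np.float64(48.1), 89, 11), (np.float64(166.4), 86, 29), (np.float64(-72.5), 84, 26)]
10.35 [ 0.4198 -0.0045  0.2946]
[ 0.41981307 -0.00448648  0.29459924] 49.854358785464 [-0.58 -0.08  0.49  2.02  0.04  1.19  0.77]
```

move_arm(steps="0 0 -0.12 -8 28 0 0; 0 0 -0.25 -15 56 0 0; 0 0 -0.38 -20 80 0 0; 0 0 -0.5 -25 98 0 0; 0 0 -0.575 -25 98 0 0")

```text
time_s: 10.85
ee_pos: [0.3958, 0.0906, 0.2945]
tool_rot: [-1.876, -2.519, -0.002]
ft_force: [-0.3, -0.1, -0.8]
gripper_width: 0.01
grip_force: 0.0
```

```bash
python3 - <<'E'
from h import *
s=bot.get_state();r=s["tool_rot"];print(s["ee_pos"],(2*np.degrees(np.arctan2(r[1],r[0]))-90)%180,np.round(s["joint_pos"],2))
p=np.array([444,77.])
for f in range(0,97,6):
    th=np.radians(-163.2+f); e=np.array([np.cos(th),np.sin(th)]);t=np.array([-e[1],e[0]])
    print(f,(p+44*e-18*t).round(1))
E
```

```text
[0.39584566 0.09062606 0.29450856] 16.635280391438812 [-0.65 -0.09  0.32  2.03  0.03  1.19 -0.05]
0 [396.7  81.5]
6 [396.5  76.5]
12 [396.8  71.6]
18 [397.6  66.7]
24 [398.9  61.9]
30 [400.8  57.2]
36 [403.1  52.8]
42 [405.8  48.7]
48 [409.   44.9]
54 [412.5  41.4]
60 [416.4  38.3]
66 [420.6  35.6]
72 [425.1  33.4]
78 [429.7  31.6]
84 [434.6  30.4]
90 [439.5  29.7]
96 [444.5  29.5]
```

move_arm(steps="0 0 0 -2 9 0 0; 0 0 0 -2 9 -40 0; 0 0 0 -2 9 -80 0; 0 0 0 -2 9 -115 0; 0 0 0 -2 9 -132 0")

```text
time_s: 11.35
ee_pos: [0.3928, 0.0971, 0.1601]
tool_rot: [-1.874, -2.519, 0.004]
ft_force: [0.1, 0.3, -0.5]
gripper_width: 0.008
grip_force: 0.0
```

```bash
python3 - <<'E'
from ang import *
st=bot.get_state();print(st["ee_pos"],np.round(st["joint_pos"],2),st["ft_force"])
P=[]
for n in("scene","side"):
    s=vision.snapshot(n);im=s["img"][:,:,::-1]
    o=proj(s,[[.40,.08,.19]])[0].astype(int);print(n,o,proj(s,[[*st["ee_pos"][:2],.183]]))
    P.append(cv2.resize(im[o[1]-70:o[1]+60,o[0]-65:o[0]+65],(400,400),interpolation=cv2.INTER_CUBIC))
cv2.imwrite("pics/f1.png",np.hstack(P))
E
```

```text
[0.39276424 0.09710707 0.16010319] [-0.64  0.08  0.34  2.21 -0.03  0.86  0.01] [ 0.08140846  0.28701092 -0.51456708]
scene [277 222] [[269.11511176 223.80883404]]
side [271 199] [[266.64098535 200.28549626]]
```

View pics/f1.png

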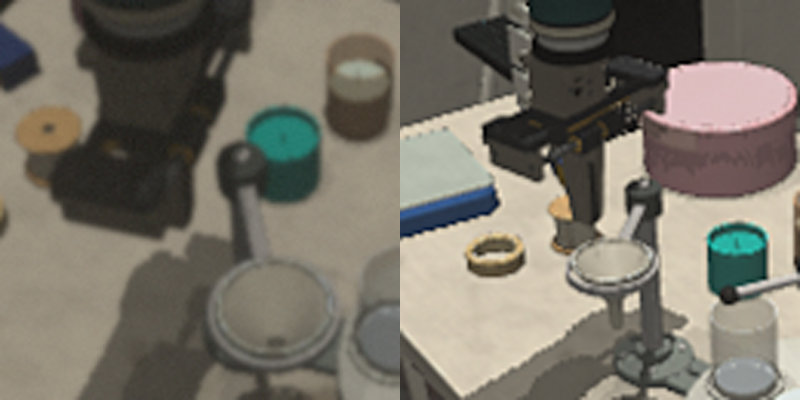

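The fingertip is beside the bar on its far side, touching nothing. In the right half the tip is at about (590,235), next to the bar at (632,225). Now I'll push the funnel arm.

move_arm(steps="0 0 0 2 -6 0 0; 0 0 0 3.5 -11 0 0; 0 0 0 4 -15.6 0 0; 0 0 0.1 3.7 -20.6 0 0; 0 0 0.21 4 -25.5 0 0")

```text
time_s: 11.95
ee_pos: [0.3991, 0.0722, 0.1635]
tool_rot: [1.597, 2.705, 0.004]
ft_force: [-0.2, 0.2, -0.0]
gripper_width: 0.008
grip_force: 0.0
```

move_arm(steps="0 0 0.1 0.8 -4.9 0 0; 0 0 0.21 2.1 -9.7 0 0; 0 0 0.31 4 -14.4 0 0; 0 0 0.42 6.3 -18.8 0 0; 0 0 0.52 9 -22.9 0 0")

```text
time_s: 12.45
ee_pos: [0.4077, 0.0501, 0.1635]
tool_rot: [-0.847, -3.025, -0.004]
ft_force: [-0.3, 2.9, 1.9]
gripper_width: 0.006
grip_force: 1.3
```

```bash
cat > fun.py <<'E'
from ang import *
p=np.array([.444,.077])
def run():
  st=bot.get_state()
  for n in("scene","side"):
    s=vision.snapshot(n);h=cv2.cvtColor(s["img"],cv2.COLOR_RGB2GRAY)
    # funnel inner: score each arm angle by contrast of rim ring (z .205,r .040) against outside (r .047)
    a=np.radians(np.arange(-170,-60,1.));q=np.linspace(0,2*np.pi,60,endpoint=False);sc=[]
    for t in a:
        cc=p+.12*np.array([np.cos(t),np.sin(t)])
        v=[]
        for r in(.030,.037,.041,.046):
            uv=proj(s,np.c_[cc[0]+r*np.cos(q),cc[1]+r*np.sin(q),np.full(60,.205)]).astype(np.float32)
            v.append(cv2.remap(h,uv[:,:1],uv[:,1:],cv2.INTER_LINEAR).astype(float).ravel())
        sc.append(np.mean(np.abs(v[2]-v[3]))-np.mean(np.abs(v[0]-v[1])))
    i=np.argsort(sc)[::-1][:4];print(n,np.degrees(a[i]).round(),np.round(np.array(sc)[i],1))
  r=st["tool_rot"];print(st["time_s"],st["ee_pos"].round(4),(2*np.degrees(np.arctan2(r[1],r[0]))-90)%180,st["ft_force"].round(1))
run()
E
python3 fun.py; python3 balls.py
```

```text
scene [-124. -125.  -63.  -62.] [11.7 10.9  9.5  9.4]
side [-115. -116.  -66.  -67.] [17.9 13.6 12.1 12. ]
12.45 [0.4077 0.0501 0.1635] 58.69670427348308 [-0.3  2.9  1.9]
scene 35 []
scene 45 [(np.float64(-73.4), 84, 20), (np.float64(167.6), 87, 14)]
scene 60 [(np.float64(48.4), 87, 16), (np.float64(-72.9), 84, 32), (np.float64(166.9), 86, 39)]
side 35 []
side 45 [(np.float64(169.4), 86, 16), (np.float64(-74.8), 86, 14)]
side 60 [(np.float64(48.1), 89, 11), (np.float64(166.6), 86, 28), (np.float64(-72.7), 85, 25)]
12.65 [0.4079 0.0494 0.1631]
```

move_arm(steps="0 0 0.1 2.7 -3.8 0 0; 0 0 0.21 6 -7.3 0 0; 0 0 0.31 9.8 -10.4 0 0; 0 0 0.42 14 -13.1 0 0; 0 0 0.5 18 -15 0 0")

```text
time_s: 13.15
ee_pos: [0.4248, 0.0352, 0.1627]
tool_rot: [-0.076, -3.138, -0.002]
ft_force: [-2.1, 2.1, 1.4]
gripper_width: 0.008
grip_force: 1.2
```

```bash
python3 fun.py
```

```text
scene [ -98. -147.  -97. -148.] [7.  6.  4.8 4.7]
side [-105. -104. -146.  -94.] [19.3 17.2 14.8 12.4]
13.15 [0.4248 0.0352 0.1627] 87.2189877367731 [-2.1  2.1  1.4]
```

move_arm(steps="0 0 0.06 3.2 -1.6 0 0; 0 0 0.12 6.4 -2.8 0 0; 0 0 0.18 9.6 -3.7 0 0; 0 0 0.22 12 -4.2 0 0; 0 0 0.24 13.5 -4.5 0 0")

```text
time_s: 13.75
ee_pos: [0.4381, 0.0304, 0.1624]
tool_rot: [0.294, -3.125, -0.001]
ft_force: [-2.5, 1.4, -0.6]
gripper_width: 0.003
grip_force: 1.2
```

move_arm(steps="0 0 0.03 1.5 -0.2 0 0; 0 0 0.06 2.8 -0.4 0 0; 0 0 0.06 3.5 -0.4 0 0")

```text
time_s: 14.05
ee_pos: [0.4418, 0.0299, 0.1625]
tool_rot: [0.387, -3.115, -0.001]
ft_force: [-3.1, 2.1, 0.2]
gripper_width: 0.003
grip_force: 1.1
```

move_arm(steps="0 0 0 0.7 0.1 0 0; 0 0 0 1.4 0.3 0 0; 0 0 0 2 0.4 0 0")

```text
time_s: 14.35
ee_pos: [0.4421, 0.0299, 0.1623]
tool_rot: [0.387, -3.111, -0.001]
ft_force: [-9.6, 0.1, 6.7]
gripper_width: 0.006
grip_force: 4.5
```

move_arm(steps="0 0 0 0.7 0.2 0 0; 0 0 0 1.4 0.4 0 0; 0 0 0 2 0.5 0 0")

```text
time_s: 14.65
ee_pos: [0.4421, 0.0299, 0.1623]
tool_rot: [0.387, -3.107, -0.001]
ft_force: [-14.5, -1.2, 13.4]
gripper_width: 0.006
grip_force: 7.6
```

```bash
python3 fun.py
```

```text
scene [ -77.  -78. -135. -134.] [16.9 14.4  9.1  8.9]
side [ -95.  -94. -146. -145.] [17.  15.6 15.  12.2]
14.65 [0.4421 0.0299 0.1623] 104.18286255638094 [-14.5  -1.2  13.4]
```

The tool stopped advancing and the force rose to 14 N, at the pose expected for the stop. I'll back off along the push line and rise.

move_arm(steps="0 0 0 -6 -1.5 0 0; 0 0 0 -14 -4 0 0; 0 0 0 -25 -7 0 0; 0 0 0 -30 -8 10 0; 0 0 0 -30 -8 50 0")

```text
time_s: 15.25
ee_pos: [0.4131, 0.022, 0.2111]
tool_rot: [0.388, -3.109, 0.001]
ft_force: [1.3, -0.0, 0.5]
gripper_width: 0.006
grip_force: 0.0
```

move_arm(steps="0 0 0 0 0 45 0; 0 0 0 0 20 90 0; 0 0 0 0 60 110 0; 0 0 0 0 105 110 0; 0 0 0 0 150 110 0")

```text
time_s: 15.75
ee_pos: [0.4168, 0.1742, 0.3249]
tool_rot: [-0.388, 3.114, 0.003]
ft_force: [0.5, 0.8, -0.6]
gripper_width: 0.004
grip_force: 0.0
```

move_arm(steps="0 0 0 0 45 0 0; 0 0 0 0 90 0 0; 0 0 0 0 110 0 0; 0 0 0 0 110 0 0")

```text
time_s: 16.15
ee_pos: [0.4156, 0.2856, 0.323]
tool_rot: [0.398, -3.116, -0.001]
ft_force: [-0.2, 0.0, -0.7]
gripper_width: 0.006
grip_force: 0.0
```

```bash
python3 fun.py; python3 balls.py; python3 - <<'E'
from ang import *
# white cone inside of the funnel: rim ellipse by threshold in the region expected
for n in("scene","side"):
    s=vision.snapshot(n);o=proj(s,[[*(p:=np.array([.444,.077])+.12*np.array([np.cos(np.radians(-73.2)),np.sin(np.radians(-73.2))])),.205]])[0]
    print(n,"expected rim centre",o.round(1))
    im=cv2.cvtColor(s["img"],cv2.COLOR_RGB2GRAY);x,y=o.astype(int);sub=im[y-22:y+24:2,x-32:x+33:2];print("\n".join(" ".join(f"{v:3d}" for v in r) for r in sub))
E
```

```text
scene [-78. -77. -74. -75.] [12.1 11.6  5.6  3.6]
side [-69. -68. -67. -70.] [19.4 18.6 15.1 14.8]
16.15 [0.4156 0.2856 0.323 ] 104.55460116011184 [-0.2  0.  -0.7]
scene 35 [(np.float64(-74.1), 84, 9)]
scene 45 [(np.float64(-72.6), 85, 27), (np.float64(167.1), 86, 27)]
scene 60 [(np.float64(48.1), 87, 19), (np.float64(-72.9), 85, 36), (np.float64(166.6), 86, 47)]
side 35 []
side 45 [(np.float64(169.5), 87, 15), (np.float64(-74.8), 86, 14)]
side 60 [(np.float64(48.4), 90, 10), (np.float64(166.8), 86, 27), (np.float64(-72.5), 84, 26)]
16.35 [0.417  0.281  0.3231]
scene expected rim centre [345.2 216.2]
 82  84 125  92  62  54  58  58  56  57  55  59  92 123 125 134 133 133 134 133 131 134 133 134 134 132 133 135 132 133 131 101  76
 94  87 127 124 101  72  55  53  54  58  68  92 120 132 133 138 133 134 131 133 133 134 135 134 133 132 134 121  96 101 114  82  76
 91  84 132 136 129 122 103  98  97 105 118 128 136 136 136 135 136 135 132 133 135 137 135 131 133 132 124  67  41  45  71  79  76
 77  76 131 137 135 135 133 128 131 135 138 139 136 134 135 135 134 135 134 134 133 135 131 133 
[... 4918 characters left out ...]
 198 203 101  47  45  49  47  46  48  51
 78  87  73 153 208 205 206 204 205 203 207  74  63  65  65  74  81  81  70  62  45 215 198 203 202 172  28  43  45  46  43  33  76
 77  87  81 131 193 209 202 200 205 204 209  73  64  67  66  70  90  90  57  50  35 195 206 203 194 181  51  38  39  41  36 130 198
 74  88  81 119 185 185 186 182 179 182 194  96  63  68  59  63  83 131 187 194 204 175 137  95  96 131  31  40  40  40  36  58  98
 71  87  83 124 187 183 184 185 183 181 194 144  54  46  53  40 197 181 145 104  86 113 169 195 212 209 109  29  37  37  26 122 207
 67  88  85 110 186 184 183 184 188 186 183 207 187  21  43  37  63  65  71 122 197 197 204 202 205 206 221  80  71  70  87 216 204
```

```bash
python3 -c "
from station import bot
print(bot.job_done())"
```

```text
the job is handed in; nothing more can be done
None
```

The job is handed in: the empty glass's pocket measures within about half a degree of the line to the funnel post, and the funnel arm was pushed until it stopped moving against about 14 N. I then backed the gripper off, clear of everything. My first push passed just above the spoke without moving anything, because the fingertip sat about 35 mm higher than the stated geometry; I lowered it and repeated.

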